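# Release a sanding drum from the quick-change chuck and store it

### The job

Free the sanding drum from the grinder's quick-change chuck: pull the spring sleeve all the way back so that the drum pops loose, then let the sleeve snap home. Draw the drum out, lay it on the bench and let go, then take it by its shank and slide it drum end first into the empty storage bay until no part of the drum's body sticks out, shank pointing out of the mouth. Leave the spare drum, the jar and the brush as they are.

Things in the scene. Friction and masses are not known exactly. Their poses are not given: they have to be found in the camera images.
- chuck: Fixed grey grinder head, level spindle 100 mm above the bench. Origin on the bench right under the chuck's mouth; -y points out of the mouth (the drum leaves that way), +y back to the motor. Bore tube 32 mm outside, 24 inside. Behind the mouth: 60 mm round gearbox nose from 77 mm, 104 mm round motor from 122 mm, its terminal box 172 mm high from 150 mm.
- mouth (a point): Centre of the chuck's mouth, 100 mm above the bench; axes as the chuck's. Pawls in the bore hold the shank's head until the sleeve is back about 9 mm; then an ejector spring (about 9 N) pushes the drum 22 mm out within half a second; the release can be felt as a short kick. There it rests loosely, may sag some 10 mm, its shank tip still 24 mm inside, and can be drawn out freely.
- sleeve (a joint): Travel of the chuck's spring sleeve in m: 0 home (forward), 0.014 fully back on its stop, moving along chuck +y. Its spring drives it home with about 10 N at home, 15 N fully back, plus a few N of friction while the drum is locked in.
- sleeve_grip (a point): Point on the axis of the dark steel sleeve, moves with it; when home 30 mm behind the mouth, 100 mm above the bench; axes as the chuck's. Ribbed barrel 39 mm in diameter from 24 mm before (-y) to 16 mm behind (+y) this point, then a flange 50 mm in diameter, 8 mm long, to push back against. The locked drum's body begins 24 mm in front of the sleeve.
- drum: Sanding drum, about 0.2 kg, locked in the chuck. Origin on its axis at mid body, +y to the shank tip. Body y -35 to +35 mm: brown round barrel 44 mm across, 50 long, between two eight-sided collars 46 mm across flats, 10 long, that stop it rolling (lying, its axis is 23 mm up). Shank 22 mm across, y +35 to +99, with a 12 mm neck from +79 to +91. Locked: origin 53 mm out of the mouth.
- drum_tip (a point): Centre of the end of the drum's shank, at y +99 mm in the drum's frame.
- drum_shoulder (a point): Point on the drum's axis where the drum body ends and the shank begins, at y +35 mm in the drum's frame.
- bay_empty: The empty storage bay: a fixed grey box on the bench, open only at its mouth (the bench is its floor). Origin on the bench under the middle of its hollow; the mouth faces its +y axis at y +40 mm, the back wall's inner face is at y -40 mm. Hollow 64 mm wide (x), 56 high, 80 deep; walls and roof 5 mm, top 61 mm above the bench.
- bay_full: The other storage bay, same shape and axes, holding the spare drum. The two bays change places.
- spare_drum: A second, same sanding drum lying in bay_full with its shank out of the mouth; same frame as the drum. Leave it alone.
- jar: Amber glass jar standing on the bench, 60 mm in diameter, 85 mm high; origin at the centre of its underside. Leave alone.
- brush: Wooden-handled flat brush lying on the bench, 200 mm long along its x axis (origin at mid length), 42 mm wide, 20 mm high. Leave alone.
Mind the look-alikes: they are no part of the job. Leave any pink look-alike of the bay_empty alone.

How it is judged:
On the way, in this order (a step that is already met when the one before it is completed fails the run):
1. the sleeve is pulled right back (value of joint sleeve above 0.0105 m), for 0.1 s.
2. the sleeve is home again with the drum popped loose or out (value of joint sleeve below 0.0015 m and y of drum_tip in the frame of chuck below 0.03 m), for 0.1 s.
3. the drum lies on the bench outside the bays, let go (height (world z) of drum below 0.03 m and height (world z) of drum_tip below 0.035 m and contact force between drum and the fingers below 0.05 N and linear speed of drum below 0.03 m/s and horizontal distance between drum and bay_empty above 0.045 m), for 0.2 s.
4. the drum is taken by its shank before it enters the bay (contact force between drum and the fingers above 3 N and distance between the grasp point and drum_tip below 0.06 m and horizontal distance between drum and bay_empty above 0.045 m), for 0.1 s.
At the end, for the whole second after the job is handed in: The drum lies at rest on the bench inside the empty bay, its body within the mouth (at most 3 mm proud), its shank pointing out of the mouth, let go, and the chuck's sleeve is home (within 1.5 mm) (y of drum_shoulder in the frame of bay_empty between 0.01 and 0.043 m and y of drum_tip in the frame of bay_empty above 0.08 m and x of drum in the frame of bay_empty between -0.02 and 0.02 m and height (world z) of drum below 0.03 m and height (world z) of drum_tip below 0.035 m and linear speed of drum below 0.02 m/s and value of joint sleeve below 0.0015 m and contact force between drum and the fingers below 0.05 N); the robot touches nothing.
It fails at once if the spare drum is shifted by more than 20 mm (distance of spare_drum from where it was at the start of the episode above 0.02 m).
It fails at once if the jar is shifted by more than 20 mm or tipped (distance of jar from where it was at the start of the episode above 0.02 m or angle between jar's own z axis and vertical above 0.3 rad).
It fails at once if the brush is shifted by more than 20 mm (distance of brush from where it was at the start of the episode above 0.02 m).
It also fails if it takes over 61 s, if anything falls off the work surface, if the arm or the gripper's body presses on something with over 40 N, if the wrist force passes 120 N, or if a joint passes its speed limit or range.

### The arm

A 6-joint arm with a two-finger parallel gripper is mounted at the origin on the work surface. World frame = base frame: x ahead of the robot, y to its left, z up, the work surface at z = 0. Lengths are in m, angles in rad, forces in N, time in s.
With the tool pointing down it reaches from about 0.325 to 0.775 m from the base axis. Payload 9.3 kg.
Tool frame: the origin (TCP) lies on the centre line of the jaws, within the pads' length; the fingertips stand bot.tips_ahead ahead of it and the grasp point (between the pads) lies 8 mm behind it (bot.tips_ahead is the distance from the TCP to the fingertips, in m); y points along the fingers, z is the direction in which the jaws open and shut, and the axes are right-handed (so a half turn about y gives the same grasp; the last joint's range is limited). The gripper opens to 85 mm and grips with 20 to 120 N. Pads are 22 mm wide; open, the fingers measure 114 mm over their backs; the gripper's body (76 mm by 85 mm) begins 54 mm behind the grasp point. The pads swing forward as they close: fully open they stand 13 mm farther back than shut.
Start: joints at [-1.461, 0.259, 0.021, 1.334, 0, 1.418], TCP at [0.143, -0.531, 0.242] pointing down, gripper open.
Joint ranges: [-3.04, 3.04], [-0.91, 1.82], [-1.04, 1.36], [-1.92, 1.95], [-1.52, 1.45], [-3.14, 3.14]. Speed limits (rad/s): [2.22, 2.22, 2.79, 3.14, 3.14, 3.14].

### API

Orientations are given as a rotation vector (axis times angle).
In Python, from station import bot, optics, order, finder gives the robot as it stands.
- The arm moves only by the tool drive_tool, never from a script. Its argument "motion" is one flat list of numbers, 5 for each row, row after row: the finger opening in mm, from 0 to 85.4, then the shift along the tool's x, y, z in mm, then the turn about the tool's y in rad. A call has 1 to 10 rows; each row is the pose to reach, as a shift and turn from the pose commanded when the call began, along the tool's axes at that moment; what a row does not reach only later rows make up. A row lasts 1/8 s, in which the tool goes at most 62.5 mm and 10.7 degrees, less where a joint would pass 70% of its speed; a pose out of reach is approached as far as the arm can. A call with a gripper value outside its range is refused whole. The fingers move at their own pace and stop on an object; "newtons" is the grip in N (left out, the last holds). Time passes only in rows, so rows that repeat a pose let the fingers close. It gives the time, the measured TCP pose, the force and the opening at its end, in the units of the state.
- bot.get_obs(): the state, without advancing time (a new reading comes with each control period).
- optics.grab_frame(name): name is "side" or "top"; returns a dict with "img" (400x640x3 uint8, red, green, blue), "intrinsics" (3x3 intrinsics, pixels), "dist_coeffs" ([k1, k2, p1, p2, k3] as OpenCV has them; the pictures are not rectified), "pose" (4x4, takes a point from camera to world coordinates). Camera axes: x right, y down, z forward; pixel columns grow to the right and rows downward; lengths in m; the calibration is good to about 2 mm. A picture is of the moment at which its call begins. There is no depth.
- order.close_job(): hands the job in, once; it reports no verdict.
Trained networks look in the newest picture that a camera, given by its name, has taken for a name from the list of things; names that differ only in an ending like _2 or _b are one class to them, and where a whole thing is asked for, a point or a joint stands for the part that bears it (a point fixed in the world has none). Each returns a list of dicts, best first, with "conf" (0 to 1); they miss things now and then, are a little off and sometimes report something else, mostly with a low value. They report only what shows in the picture. A call takes as long as a camera call. They do not tell look-alikes from the thing itself.
- finder.find_in(camera, label): "centre" ([row, column] in pixels, amid what is visible of it).
The state is a dict: "clock": time; "joints": joint angles; "joint_velocities": joint speeds; "effort": joint torques, N m; "tool_pos": TCP position; "orientation": TCP orientation; "contact_force": force on the tool from outside, world axes, zero at the start; "torque": the same for the moment, N m; "width": opening from 0.0 (shut) to 1.0 (fully open).
Only numpy, scipy, OpenCV 4.12 (cv2) and the standard library are available. Lean on these libraries where they do the work, as an engineer would, in place of code of your own. Each camera call takes 0.05 s, during which the arm holds its last target.

## Working session

There is one attempt and no reset: what is moved stays moved. The work goes in short steps, Python scripts to look and compute and a tool call to move; the robot and the scene stay as the last step left them, time stands still between calls to the robot, and variables do not carry over. Pictures are saved under pics/ and viewed, and the job is handed in when it is done.

Besides the shell and the picture viewer there is one more tool, called in YAML: its name, and indented under it one key for each argument. drive_tool: Moves the arm, as the interface text tells. Its arguments: {"type":"object","properties":{"motion":{"type":"array","items":{"type":"number"}},"newtons":{"type":"number"}},"required":["motion"]}

```bash
ls; mkdir -p pics; python3 - <<'E'
from station import bot, optics, order, finder
import cv2
for n in ("side","top"):
    f=optics.grab_frame(n); cv2.imwrite(f"pics/{n}0.png",f["img"][:,:,::-1])
    print(n,f["intrinsics"].round(1).tolist(),f["dist_coeffs"],f["pose"].round(4).tolist())
    for l in ("chuck","sleeve","drum","bay_empty","spare_drum","jar","brush"):
        print(l,[(round(d["conf"],2),[round(x) for x in d["centre"]]) for d in finder.find_in(n,l)])
print(bot.get_obs(),bot.tips_ahead)
E
```

```text
pics
side [[499.5, 0.0, 324.9], [0.0, 499.5, 196.1], [0.0, 0.0, 1.0]] [0.02678678 0.         0.         0.         0.        ] [[-0.663, -0.4463, 0.601, -0.1963], [-0.7484, 0.3769, -0.5457, 0.6559], [0.017, -0.8117, -0.5839, 0.8582], [0.0, 0.0, 0.0, 1.0]]
chuck [(0.91, [307, 184])]
sleeve [(0.67, [250, 229]), (0.17, [231, 256])]
drum [(0.67, [229, 253])]
bay_empty [(0.58, [202, 409]), (0.16, [190, 376])]
spare_drum [(0.64, [189, 375])]
jar [(0.65, [164, 355])]
brush [(0.77, [211, 247])]
top [[395.4, 0.0, 318.3], [0.0, 395.4, 196.9], [0.0, 0.0, 1.0]] [-0.09213337  0.          0.          0.          0.        ] [[-0.0189, -0.9858, 0.1667, 0.4502], [-0.9997, 0.0162, -0.0173, -0.0714], [0.0143, -0.167, -0.9859, 0.943], [0.0, 0.0, 0.0, 1.0]]
chuck [(0.8, [236, 110])]
sleeve [(0.66, [214, 164])]
drum [(0.73, [203, 200])]
bay_empty [(0.94, [267, 416]), (0.87, [270, 474]), (0.72, [139, 409])]
spare_drum [(0.58, [206, 385]), (0.49, [238, 113])]
jar [(0.93, [142, 413])]
brush [(0.83, [153, 247])]
{'clock': 0.8, 'joints': array([-1.46057902e+00,  2.58582120e-01,  2.14894542e-02,  1.33373165e+00,
        2.00721680e-05,  1.41823486e+00]), 'joint_velocities': array([-1.22459932e-04,  1.67895819e-03,  4.44375053e-04,  3.21049169e-05,
        2.60339657e-04, -1.23650196e-03]), 'effort': array([ 1.38930875e-03, -5.55325270e+01,  3.44713748e+01,  1.18824621e-03,
       -2.25061440e-04, -4.28351115e-07]), 'tool_pos': array([ 0.14288988, -0.53109269,  0.24228429]), 'orientation': array([-0.2750059 ,  2.08119512, -2.08113728]), 'contact_force': array([-0.30199679, -0.07607344, -0.24403931]), 'torque': array([ 0.05017721, -0.0339769 , -0.01277827]), 'width': 0.9981062606872526} 0.011
```

View pics/side0.png

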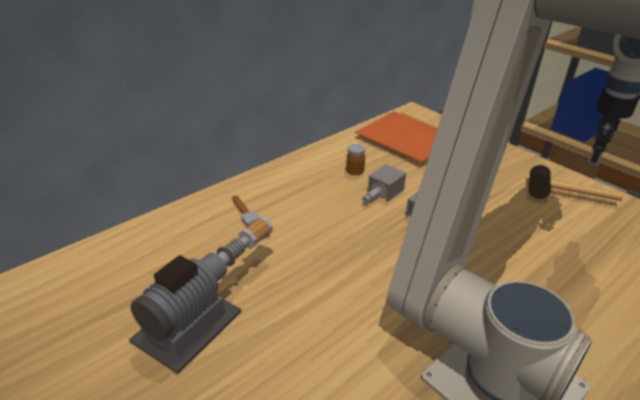

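View pics/top0.png

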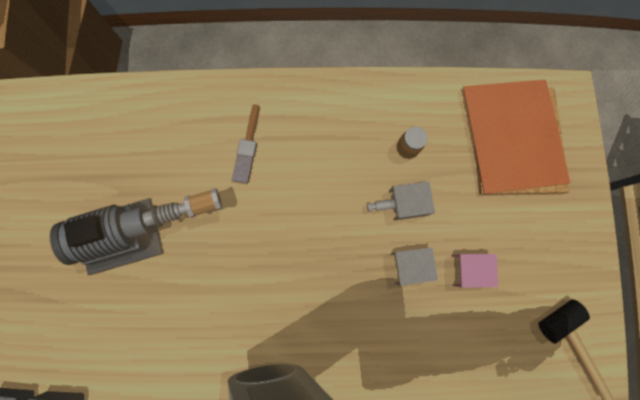

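```bash
python3 - <<'E'
import cv2
im=cv2.imread('pics/top0.png')
a=cv2.resize(im[165:285,40:250],None,fx=3.8,fy=3.8,interpolation=cv2.INTER_CUBIC);cv2.imwrite('pics/a.png',a[:, :800])
b=cv2.resize(im[170:300,355:505],None,fx=4.5,fy=4.5,interpolation=cv2.INTER_CUBIC);cv2.imwrite('pics/b.png',b)
im=cv2.imread('pics/side0.png')
c=cv2.resize(im[180:370,120:290],None,fx=3,fy=3,interpolation=cv2.INTER_CUBIC);cv2.imwrite('pics/c.png',c)
E
```

```text
(no output)
```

View pics/a.png

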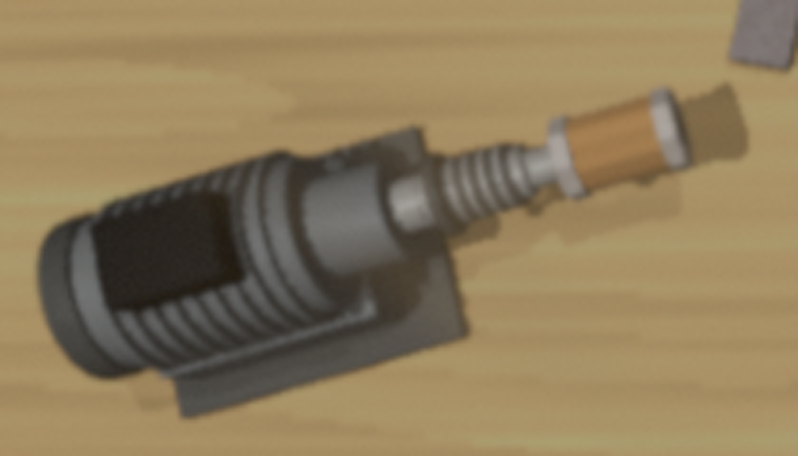

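View pics/b.png

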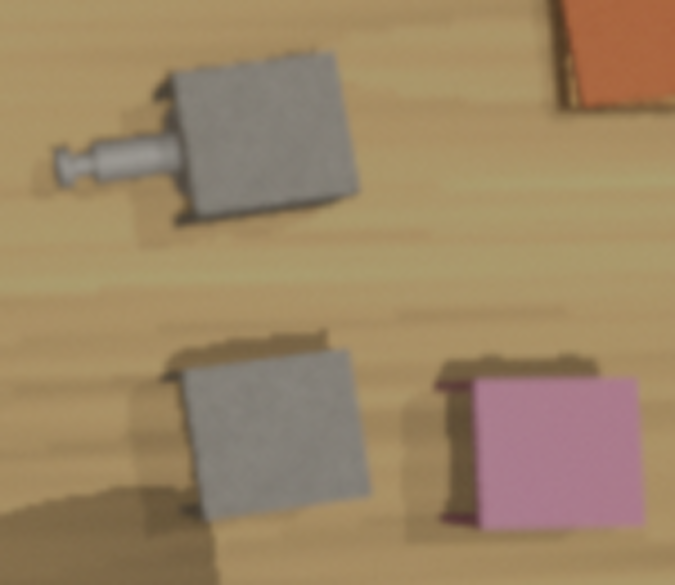

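View pics/c.png

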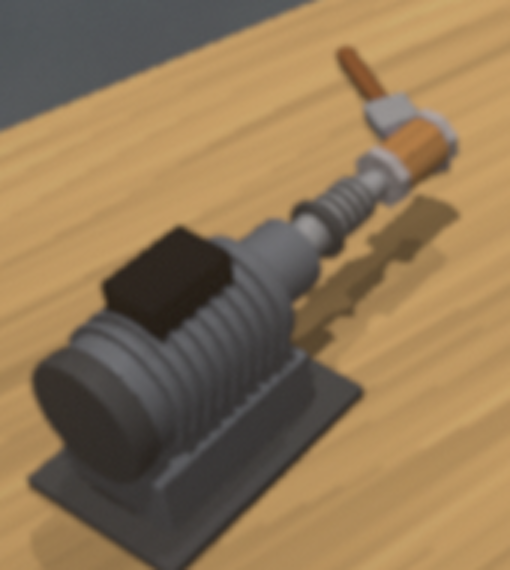

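```bash
cat > h.py <<'E'
import numpy as np, cv2
from scipy.optimize import least_squares
from scipy.spatial.transform import Rotation as R
CAM={'side':dict(K=np.array([[499.5,0,324.9],[0,499.5,196.1],[0,0,1]]),d=np.array([0.02678678,0,0,0,0]),T=np.array([[-0.663,-0.4463,0.601,-0.1963],[-0.7484,0.3769,-0.5457,0.6559],[0.017,-0.8117,-0.5839,0.8582],[0,0,0,1]])),
'top':dict(K=np.array([[395.4,0,318.3],[0,395.4,196.9],[0,0,1]]),d=np.array([-0.09213337,0,0,0,0]),T=np.array([[-0.0189,-0.9858,0.1667,0.4502],[-0.9997,0.0162,-0.0173,-0.0714],[0.0143,-0.167,-0.9859,0.943],[0,0,0,1]]))}
def proj(n,P):
    c=CAM[n]; T=np.linalg.inv(c['T'])
    return cv2.projectPoints(np.atleast_2d(P).astype(float),cv2.Rodrigues(T[:3,:3])[0],T[:3,3],c['K'],c['d'])[0][:,0]
def ray(n,uv):
    c=CAM[n]; q=cv2.undistortPoints(np.array([[uv]],float),c['K'],c['d'])[0,0]
    return c['T'][:3,3],c['T'][:3,:3]@np.array([q[0],q[1],1])
def atz(n,uv,z):
    o,d=ray(n,uv); return o+d*(z-o[2])/d[2]
def sil(n,c,ax,r):
    v=c-CAM[n]['T'][:3,3]; w=np.cross(ax,v); w/=np.linalg.norm(w); return c+r*w,c-r*w
def frame(p):  # x,y,yaw -> fn local->world ; 
    c,s=np.cos(p[2]),np.sin(p[2]); M=np.array([[c,-s,0],[s,c,0],[0,0,1]]); t=np.array([p[0],p[1],0])
    return lambda q:np.atleast_2d(q)@M.T+t
E
python3 - <<'E'
from h import *
A=lambda u,v:(40+u/3.8,165+v/3.8); C=lambda u,v:(120+u/3,180+v/3)
obs=[('top',-28,A(577,155)),('top',-78,A(660,134)),('top',50,A(441,191)),('side',-28,C(399,166)),('side',-78,C(435,135)),('side',50,C(318,230))]
def res(p):
    F=frame(p); return np.concatenate([proj(n,F([0,y/1e3,.1]))[0]-uv for n,y,uv in obs])
for sel in (obs,obs[:3],obs[3:]):
    o2=sel
    f=lambda p:np.concatenate([proj(n,frame(p)([0,y/1e3,.1]))[0]-uv for n,y,uv in o2])
    s=least_squares(f,[0.4,0.3,0.2]);print(s.x.round(4),s.fun.round(1))
    if sel is obs: pc=s.x
# bays
B=lambda u,v:(355+u/4.5,170+v/4.5)
# top corners: local (x,y,.061)
L=np.array([[37,40],[37,-45],[-37,-45],[-37,40]])/1e3
for nm,pts in (('empty',[(183,373),(348,350),(370,494),(205,520)]),('full',[(172,75),(335,54),(357,192),(190,217)])):
    W=np.array([atz('top',B(*q),.061)[:2] for q in pts]); print(nm,W.round(4).tolist())
    f=lambda p:(frame(p)(np.c_[L,[.061]*4])[:,:2]-W).ravel()
    for sg in(1,-1):
        Lx=L*[sg,1]
        s=least_squares(lambda p:(frame(p)(np.c_[Lx,[.061]*4])[:,:2]-W).ravel(),[.4,-.3,0]);print(s.x.round(4),(s.fun*1e3).round(1))
print('jar',atz('top',(413,135),.085),'brush',atz('top',(238,180),.02),atz('top',(253,180),.02))
E
```

```text
[0.5692 0.2144 0.2378] [ 0.3  0.9  0.8  0.7  1.5  0.3 -2.9  1.2 -0.9  0.6  0.4 -1.6]
[0.5705 0.2163 0.2422] [-0.6  0.2 -0.1 -0.1  0.6 -0.2]
[0.5676 0.2126 0.2288] [-1.8  1.3  0.4  0.7  1.4 -1.7]
empty [[0.47, -0.2568], [0.4793, -0.3406], [0.4083, -0.3475], [0.3981, -0.2645]]
[ 0.4387 -0.2999  0.1101] [ 1.   0.8  1.   0.  -1.4 -1.1 -0.6  0.3]
[ 0.4386 -0.2999  0.157 ] [-74.3  -9.3 -70.3  -9.5  73.9   9.   70.7   9.9]
full [[0.6202, -0.2586], [0.6299, -0.3436], [0.5586, -0.3502], [0.5476, -0.2641]]
[ 0.5888 -0.3017  0.105 ] [ 1.2  0.6  0.4  1.1 -1.9 -0.1  0.3 -1.6]
[ 0.5885 -0.3017  0.2183] [-76.5 -12.  -67.8 -10.   75.8  12.6  68.4   9.5]
jar [ 0.73526314 -0.30574188  0.085     ] brush [0.65034024 0.10334134 0.02      ] [0.64971692 0.06741221 0.02      ]
```

```bash
cat >> h.py <<'E'
def rel(ob,tgt,yaw=None):
    """shift mm in tool axes + turn so that tool z axis lies along local x of a frame with that yaw (mod pi)"""
    Rm=R.from_rotvec(ob['orientation']).as_matrix()
    s=Rm.T@(np.array(tgt)-ob['tool_pos'])*1e3
    a=0
    if yaw is not None:
        z=Rm[:,2]; cur=np.arctan2(z[1],z[0]); a=(yaw-cur+np.pi/2)%np.pi-np.pi/2
        a*=np.sign(Rm[2,1])
    return s.round(1),round(a,3)
E
python3 - <<'E'
from h import *
from station import bot
o=bot.get_obs(); print(R.from_rotvec(o['orientation']).as_matrix().round(3))
F=frame([.5692,.2144,.238]); t=F([0,.033,.24])[0]; print(t,rel(o,t,.238),o['joints'])
E
```

```text
[[-0.966  0.     0.26 ]
 [-0.26   0.    -0.966]
 [-0.    -1.    -0.   ]]
[0.56141994 0.24646978 0.24      ] (array([-606.1,    2.3, -642.2]), np.float64(-1.546)) [-1.46057902e+00  2.58582120e-01  2.14894542e-02  1.33373165e+00
  2.00721680e-05  1.41823486e+00]
```

drive_tool:
  motion: [60,-40,0,-42,-0.16,60,-80,0,-85,-0.32,60,-120,0,-127,-0.48,60,-160,0,-170,-0.64,60,-200,0,-212,-0.8,60,-240,0,-254,-0.96,60,-280,0,-297,-1.12,60,-320,0,-339,-1.28,60,-360,0,-381,-1.44,60,-400,0,-424,-1.546]

```text
clock: 2.05
tool_pos: [0.4197, -0.0159, 0.2426]
orientation: [-1.314, 1.028, -1.03]
contact_force: [1.0, -1.6, 0.4]
width: 0.703
```

```bash
python3 - <<'E'
from h import *
from station import bot
o=bot.get_obs()
F=frame([.5692,.2144,.238]); t=F([0,.033,.24])[0]; print(o['tool_pos'],rel(o,t,.238),o['joints'])
E
```

```text
[ 0.41969093 -0.01589078  0.24262303] (array([-220.7,    2.7,  200.5]), np.float64(0.004)) [-2.38145556e-01  3.51949230e-02 -2.49641683e-01  1.28478259e+00
 -1.29775671e-04  1.09037937e+00]
```

drive_tool:
  motion: [60,-40,0,36,0,60,-80,0,72,0,60,-120,0,108,0,60,-160,0,144,0,60,-200,10,180,0,60,-220,50,200,0,60,-220,50,200,0,60,-220,50,200,0]

```text
clock: 3.05
tool_pos: [0.5614, 0.2428, 0.1929]
orientation: [-1.313, 1.032, -1.032]
contact_force: [-0.6, -1.1, 0.4]
width: 0.704
```

```bash
python3 - <<'E'
from h import *
from station import bot,optics
o=bot.get_obs()
F=frame([.5692,.2144,.238]); t=F([0,.033,.19])[0]; print(o['tool_pos'],rel(o,t,.238))
for n,(r0,r1,c0,c1) in (('top',(150,290,60,260)),('side',(160,320,140,300))):
    im=optics.grab_frame(n)['img'][:,:,::-1].copy()
    cv2.imwrite(f'pics/{n}1.png',cv2.resize(im[r0:r1,c0:c1],None,fx=3.5,fy=3.5,interpolation=cv2.INTER_CUBIC))
E
```

```text
[0.56136818 0.2428319  0.19290894] (array([-3.5,  2.9,  0.9]), np.float64(0.0))
```

View pics/top1.png

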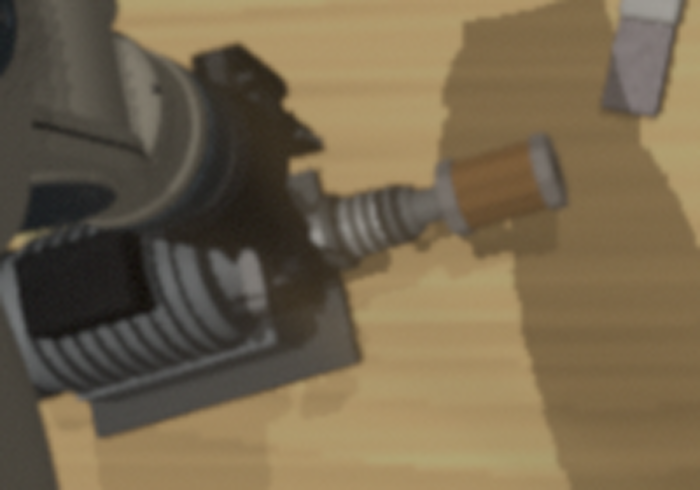

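View pics/side1.png

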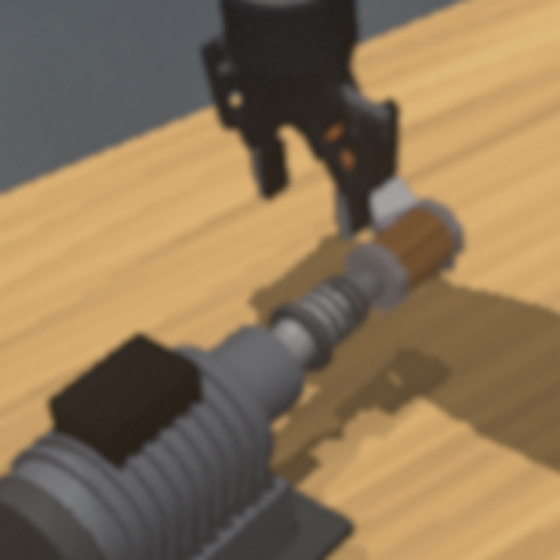

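```bash
python3 - <<'E'
from h import *
def draw(n,p,src,out,box,k):
    r0,r1,c0,c1=box
    im=cv2.resize(cv2.imread(src)[r0:r1,c0:c1],None,fx=k,fy=k,interpolation=cv2.INTER_CUBIC)
    th=np.linspace(0,2*np.pi,60)
    for y,r,col in((.046,.025,(0,0,255)),(.054,.025,(0,0,255)),(.006,.0195,(0,255,0)),(-.028,.022,(255,0,0)),(-.078,.022,(255,0,0)),(.077,.03,(255,255,0))):
        P=frame(p)(np.c_[r*np.cos(th),0*th+y,.1+r*np.sin(th)])
        q=((proj(n,P)+.5-[c0,r0])*k-.5); cv2.polylines(im,[np.round(q).astype(int)],True,col,1)
    return im
for nm,p in(('A',[.5692,.2144,.238]),('B',[.5705,.2163,.242])):
    a=draw('top',p,'pics/top0.png','',(165,265,90,230),4); b=draw('side',p,'pics/side0.png','',(200,290,190,290),4)
    w=np.zeros((a.shape[0]+b.shape[0],max(a.shape[1],b.shape[1]),3),np.uint8);w[:a.shape[0],:a.shape[1]]=a;w[a.shape[0]:,:b.shape[1]]=b
    cv2.imwrite(f'pics/ov{nm}.png',w)
x=np.hstack([cv2.imread('pics/ovA.png'),cv2.imread('pics/ovB.png')]);print(x.shape);cv2.imwrite('pics/ov.png',cv2.resize(x,(800,int(x.shape[0]*800/x.shape[1]))))
E
```

```text
(760, 1120, 3)
```

View pics/ovA.png

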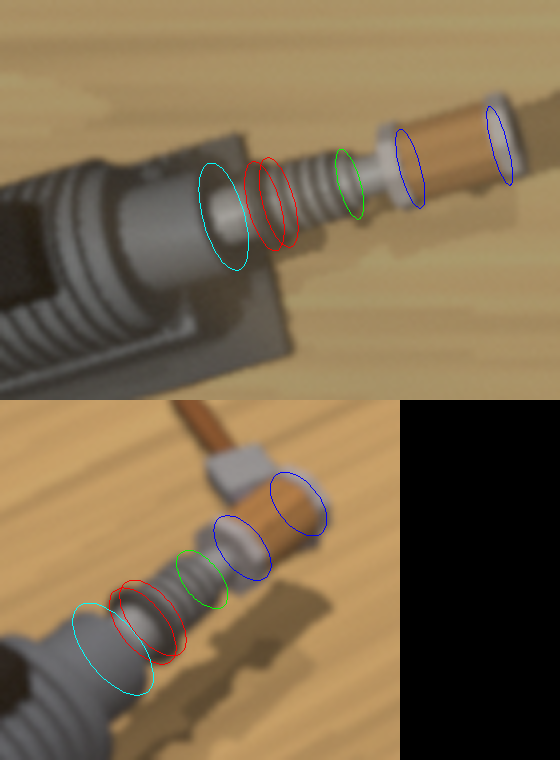

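View pics/ovB.png

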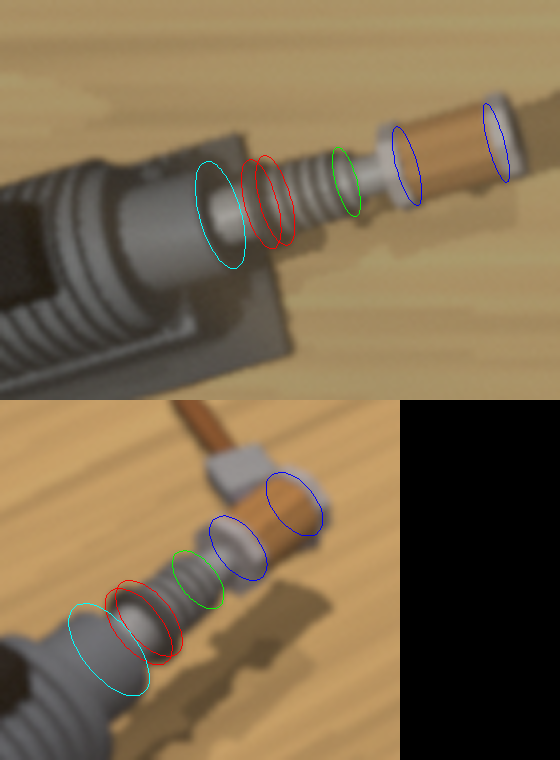

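```bash
python3 - <<'E'
from h import *
from station import bot,optics
o=bot.get_obs()
F=frame([.5692,.2144,.238]); t=F([0,.031,.092])[0]; print(o['tool_pos'],rel(o,t,.238))
E
```

```text
[0.56169308 0.24246867 0.19386525] (array([ -2. , 101.9,   0.5]), np.float64(-0.001))
```

drive_tool:
  motion: [60,-2,40,0,0,60,-2,75,0,0,60,-2,101,0,0,60,-2,101,0,0]

```text
clock: 3.65
tool_pos: [0.5604, 0.2441, 0.0911]
orientation: [-1.313, 1.034, -1.032]
contact_force: [-0.3, 0.9, 1.4]
width: 0.704
```

drive_tool:
  motion: [30,0,0,0,0,30,0,0,0,0,30,0,0,0,0,30,0,0,0,0,30,0,0,0,0]
  newtons: 40

```text
clock: 4.28
tool_pos: [0.5637, 0.2454, 0.094]
orientation: [-1.307, 1.028, -1.035]
contact_force: [6.2, -0.6, 1.5]
width: 0.422
```

drive_tool:
  motion: [30,-2,0,3,0,30,-4,0,3,0,30,-6,0,3,0,30,-6,0,3,0]
  newtons: 70

```text
clock: 4.78
tool_pos: [0.5627, 0.2496, 0.094]
orientation: [-1.314, 1.03, -1.036]
contact_force: [-7.3, -12.9, 10.9]
width: 0.411
```

drive_tool:
  motion: [30,-2,0,-1,0,30,-4,0,-1,0,30,-6,0,-1,0,30,-8,0,-1,0,30,-8,0,-1,0]

```text
clock: 5.4
tool_pos: [0.561, 0.2559, 0.094]
orientation: [-1.314, 1.028, -1.04]
contact_force: [-0.5, -20.0, 9.9]
width: 0.408
```

```bash
python3 - <<'E'
from h import *
from station import bot,optics
for n,(r0,r1,c0,c1) in (('top',(150,290,60,260)),('side',(160,320,140,300))):
    im=optics.grab_frame(n)['img'][:,:,::-1].copy()
    cv2.imwrite(f'pics/{n}2.png',cv2.resize(im[r0:r1,c0:c1],None,fx=3.5,fy=3.5,interpolation=cv2.INTER_CUBIC))
print(bot.get_obs())
E
```

```text
{'clock': 5.5, 'joints': array([ 0.29505957,  0.44476176, -0.08462755,  1.03923732, -0.00661911,
        1.62976442]), 'joint_velocities': array([-0.0006349 , -0.00018473, -0.00057863, -0.0004465 ,  0.00095739,
       -0.00027676]), 'effort': array([ 10.04011005, -61.22944593,  31.51627779,  -2.3811847 ,
         4.94296923,   0.57093333]), 'tool_pos': array([0.56091275, 0.25589226, 0.09403745]), 'orientation': array([-1.3137244 ,  1.02827162, -1.03941595]), 'contact_force': array([ -0.58835744, -18.6491664 ,   9.27442756]), 'torque': array([-3.60621481,  0.09457425,  0.56012162]), 'width': 0.41283930325445856}
```

View pics/side2.png

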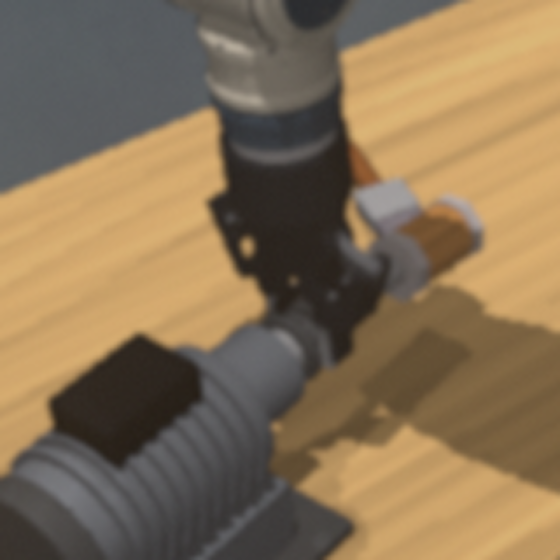

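View pics/top2.png

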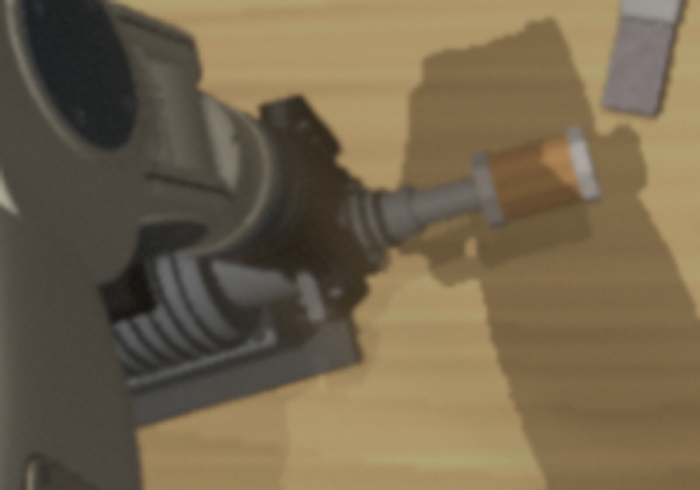

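drive_tool:
  motion: [30,-1,0,0,0,30,-2,0,0,0,30,-3,0,0,0,30,-3,0,0,0,30,-3,0,0,0]

```text
clock: 6.12
tool_pos: [0.5607, 0.2567, 0.094]
orientation: [-1.316, 1.027, -1.044]
contact_force: [1.5, -29.5, 10.6]
width: 0.411
```

drive_tool:
  motion: [30,-2,0,0,0,30,-4,0,0,0,30,-4,0,0,0,30,-4,0,0,0]

```text
clock: 6.62
tool_pos: [0.5604, 0.2582, 0.094]
orientation: [-1.318, 1.026, -1.048]
contact_force: [3.2, -42.7, 10.7]
width: 0.409
```

drive_tool:
  motion: [75,4,0,0,0,75,8,0,0,0,75,12,0,0,0,75,12,0,0,0,75,12,-40,0,0,75,12,-90,0,0,75,12,-90,0,0]

```text
clock: 7.5
tool_pos: [0.5623, 0.2553, 0.1855]
orientation: [-1.307, 1.027, -1.034]
contact_force: [0.2, 0.2, -0.5]
width: 0.875
```

```bash
python3 - <<'E'
from h import *
from station import bot,optics
for n,(r0,r1,c0,c1) in (('top',(150,290,60,260)),('side',(160,320,140,300))):
    im=optics.grab_frame(n)['img'][:,:,::-1].copy(); cv2.imwrite(f'pics/{n}3f.png',im)
    cv2.imwrite(f'pics/{n}3.png',cv2.resize(im[r0:r1,c0:c1],None,fx=3.5,fy=3.5,interpolation=cv2.INTER_CUBIC))
print(bot.get_obs()['tool_pos'])
E
```

```text
[0.56073477 0.25471194 0.18151159]
```

View pics/side3.png

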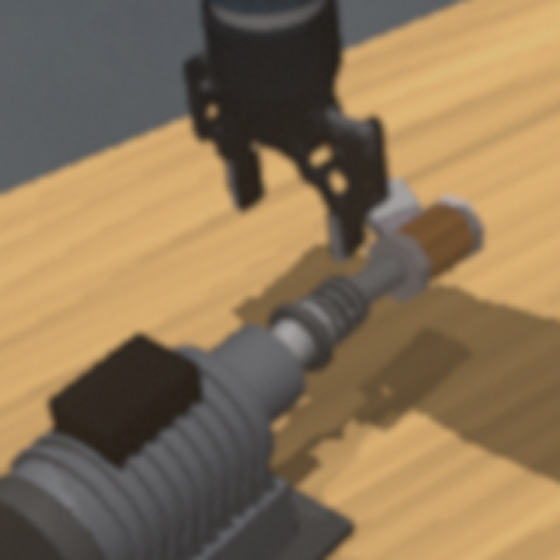

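View pics/top3.png

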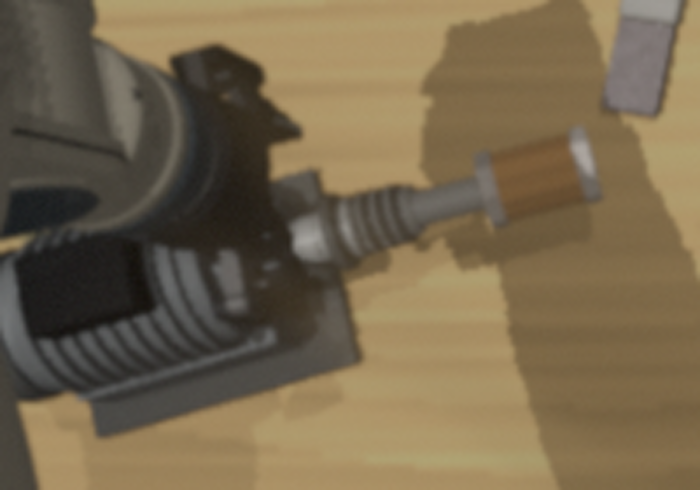

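```bash
python3 - <<'E'
from h import *
from station import bot,optics
o=bot.get_obs()
F=frame([.5692,.2144,.238]); t=F([0.001,-.075,.085])[0]; print(t,rel(o,t,.238))
im=cv2.imread('pics/top3f.png');th=np.linspace(0,6.28,60)
p=[.5692,.2144,.238]
for y in(-.05,-.1):
  print(proj('top',frame(p)([0,y,.096])),proj('side',frame(p)([0,y,.096])))
E
```

```text
[0.58785377 0.1417499  0.085     ] (array([116.2,  96.5,  -0.4]), np.float64(0.0))
[[202.48659082 204.42333964]] [[256.4615898  232.95232082]]
[[224.76661328 198.71466243]] [[270.13219096 222.2134072 ]]
```

drive_tool:
  motion: [75,58,0,0,0,75,116,0,0,0,75,116,45,0,0,75,116,80,0,0,75,116,97,0,0,75,116,97,0,0,75,116,97,0,0]

```text
clock: 8.48
tool_pos: [0.5882, 0.1418, 0.0844]
orientation: [-1.313, 1.032, -1.032]
contact_force: [0.2, -0.1, -0.5]
width: 0.879
```

drive_tool:
  motion: [30,0,0,0,0,30,0,0,0,0,30,0,0,0,0,30,0,0,0,0,30,0,0,0,0]
  newtons: 30

```text
clock: 9.1
tool_pos: [0.5887, 0.1417, 0.0846]
orientation: [-1.311, 1.031, -1.033]
contact_force: [2.7, 1.2, 3.1]
width: 0.503
```

drive_tool:
  motion: [30,10,0,0,0,30,20,0,0,0,30,35,0,0,0,30,50,0,0,0,30,50,0,0,0]

```text
clock: 9.72
tool_pos: [0.6002, 0.0915, 0.0841]
orientation: [-1.312, 1.034, -1.033]
contact_force: [-1.0, 0.4, -2.4]
width: 0.499
```

```bash
python3 - <<'E'
from h import *
from station import bot,optics
o=bot.get_obs()
F=frame([.4387,-.2999,.11]); t=F([0,.20,.09])[0]; print(t,rel(o,t,.11),o['contact_force'])
for n,(r0,r1,c0,c1) in (('top',(120,260,120,320)),('side',(130,270,180,340))):
    im=optics.grab_frame(n)['img'][:,:,::-1].copy()
    cv2.imwrite(f'pics/{n}4.png',cv2.resize(im[r0:r1,c0:c1],None,fx=3.5,fy=3.5,interpolation=cv2.INTER_CUBIC))
E
```

```text
[ 0.41674434 -0.10110878  0.09      ] (array([ 144.3,   -5.8, -223.4]), np.float64(0.126)) [-1.00129261  0.4490265  -2.35115322]
```

View pics/side4.png

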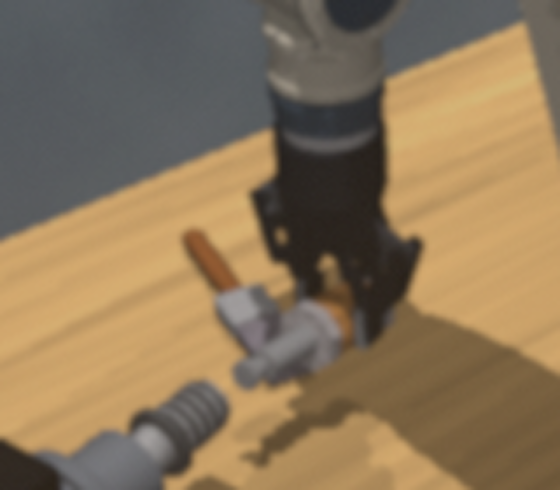

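drive_tool:
  motion: [30,30,-2,-45,0.03,30,60,-4,-90,0.06,30,90,-5,-135,0.09,30,120,-6,-180,0.126,30,144,-6,-223,0.126,30,144,20,-223,0.126,30,144,50,-223,0.126,30,144,58,-223,0.126,30,144,58,-223,0.126]

```text
clock: 10.95
tool_pos: [0.4173, -0.0992, 0.0264]
orientation: [-1.261, 1.126, -1.125]
contact_force: [-0.2, -0.1, -2.6]
width: 0.505
```

drive_tool:
  motion: [30,0,3,0,0,30,0,5,0,0,30,0,7,0,0,30,0,7,0,0]

```text
clock: 11.45
tool_pos: [0.4183, -0.0992, 0.0205]
orientation: [-1.258, 1.124, -1.127]
contact_force: [0.2, 4.3, 6.3]
width: 0.503
```

drive_tool:
  motion: [46,0,0,0,0,50,0,0,0,0,60,0,0,0,0,75,0,0,0,0,75,0,-20,0,0,75,0,-60,0,0,75,0,-60,0,0,75,0,-60,0,0]

```text
clock: 12.45
tool_pos: [0.417, -0.0994, 0.0789]
orientation: [-1.26, 1.126, -1.126]
contact_force: [0.2, -0.2, -0.2]
width: 0.879
```

```bash
python3 - <<'E'
from h import *
from station import bot,optics
o=bot.get_obs(); print(o['tool_pos'])
for n,(r0,r1,c0,c1) in (('top',(170,310,260,460)),('side',(130,290,270,450))):
    im=optics.grab_frame(n)['img'][:,:,::-1].copy();cv2.imwrite(f'pics/{n}5f.png',im)
    cv2.imwrite(f'pics/{n}5.png',cv2.resize(im[r0:r1,c0:c1],None,fx=3.5,fy=3.5,interpolation=cv2.INTER_CUBIC))
E
```

```text
[ 0.41700213 -0.09943711  0.07889642]
```

View pics/top5.png

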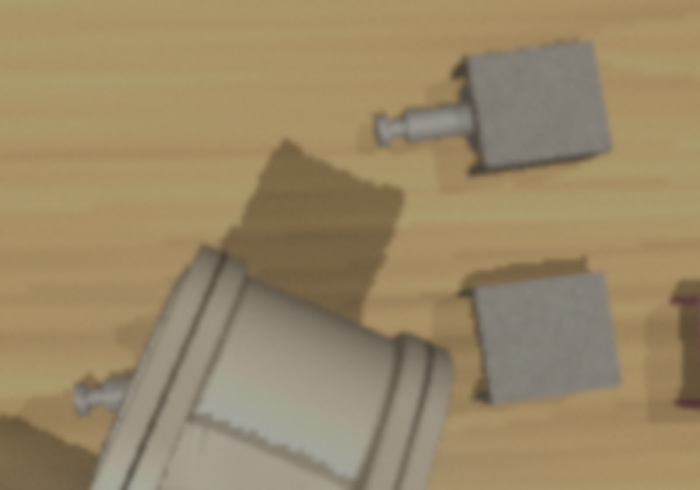

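View pics/side5.png

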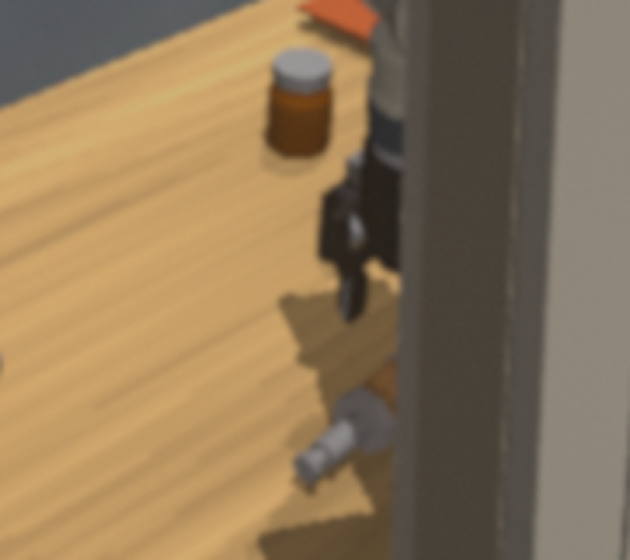

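drive_tool:
  motion: [75,-50,-30,0,0,75,-100,-60,20,0,75,-150,-60,40,0,75,-200,-60,60,0,75,-250,-60,80,0,75,-290,-60,100,0,75,-290,-60,100,0]

```text
clock: 13.42
tool_pos: [0.4843, 0.2022, 0.1377]
orientation: [-1.263, 1.125, -1.123]
contact_force: [0.2, -0.5, -0.0]
width: 0.877
```

```bash
python3 - <<'E'
from h import *
from station import bot,optics
o=bot.get_obs(); print(o['tool_pos'])
for n,(r0,r1,c0,c1) in (('top',(170,310,260,460)),('side',(130,290,270,450))):
    im=optics.grab_frame(n)['img'][:,:,::-1].copy();cv2.imwrite(f'pics/{n}6f.png',im)
    cv2.imwrite(f'pics/{n}6.png',cv2.resize(im[r0:r1,c0:c1],None,fx=4,fy=4,interpolation=cv2.INTER_CUBIC))
E
```

```text
[0.48431499 0.20222469 0.13774591]
```

View pics/top6.png

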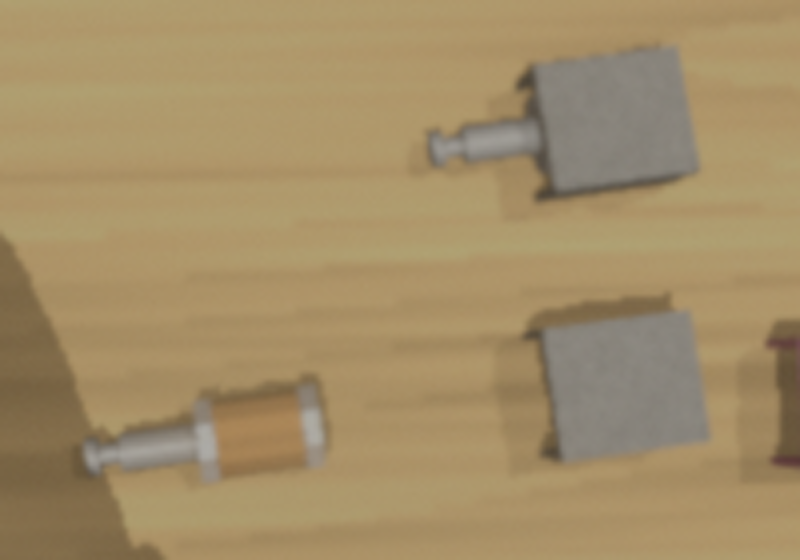

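View pics/side6.png

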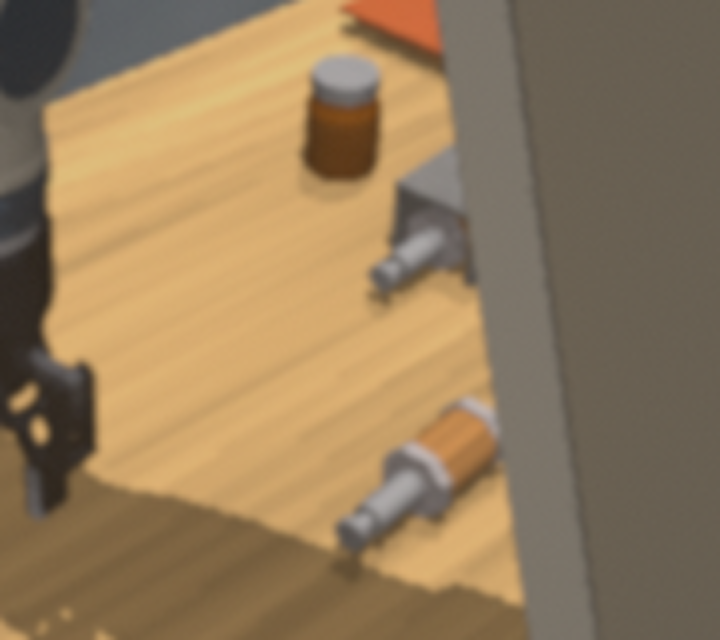

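```bash
python3 - <<'E'
from h import *
from station import bot
T=lambda u,v:(260+(u+.5)/4-.5,170+(v+.5)/4-.5)
obs=[(.025,T(215,437)),(-.025,T(303.5,429)),(.057,T(160,447)),(.097,T(88,455))]
w=[1,1,1,1]
f=lambda p:np.concatenate([proj('top',frame(p)([0,y,.023]))[0]-uv for y,uv in obs])
s=least_squares(f,[.42,-.1,.1]); print(s.x.round(4),s.fun.round(1)); p=s.x
# refit bay with pixel-centre correct
L=np.array([[37,40],[37,-45],[-37,-45],[-37,40]])/1e3
P=[T(542,330),T(688,310),T(710,438),T(560,462)]
g=lambda q:(proj('top',frame(q)(np.c_[L,[.061]*4]))-P).ravel()
b=least_squares(g,[.4387,-.2999,.11]); print(b.x.round(4),b.fun.round(1))
o=bot.get_obs()
t=frame(p)([0,.063,.015])[0]; print(t,rel(o,t,p[2]))
rb=lambda w:(np.array(w)-b.x[:2])@np.array([[np.cos(b.x[2]),-np.sin(b.x[2])],[np.sin(b.x[2]),np.cos(b.x[2])]])
print('drum in bay',rb(p[:2]),'side tip',proj('side',frame(p)([0,.099,.023])),'obs',270+350/4,130+535/4)
E
```

```text
[ 0.4171 -0.0976  0.1036] [ 0.   0.5 -0.4 -0.2 -0.1 -0.2  0.5 -0.1]
[ 0.4401 -0.2987  0.1115] [-0.4 -0.3  0.1 -0.5  0.1  0.6  0.3  0.1]
[ 0.41058039 -0.03496318  0.015     ] (array([225.1, 123.4, -98.7]), np.float64(0.01))
drum in bay [-0.00049394  0.2023666 ] side tip [[356.40944784 263.04507061]] obs 357.5 263.75
```

drive_tool:
  motion: [50,45,0,-20,0,50,90,0,-40,0,50,135,20,-60,0.01,50,180,40,-80,0.01,50,225,50,-99,0.01,50,225,85,-99,0.01,50,225,110,-99,0.01,50,225,119,-99,0.01,50,225,119,-99,0.01,50,225,119,-99,0.01]

```text
clock: 14.78
tool_pos: [0.4114, -0.0349, 0.021]
orientation: [-1.255, 1.133, -1.135]
contact_force: [-0.2, -0.1, 0.1]
width: 0.586
```

drive_tool:
  motion: [10,0,0,0,0,10,0,0,0,0,10,0,0,0,0,10,0,0,0,0,10,0,0,0,0,10,0,0,0,0]
  newtons: 25

```text
clock: 15.52
tool_pos: [0.4113, -0.0346, 0.0206]
orientation: [-1.255, 1.133, -1.134]
contact_force: [0.1, 2.9, 5.9]
width: 0.243
```

drive_tool:
  motion: [10,15,0,0,0,10,35,0,0.5,0,10,55,0,1,-0.004,10,75,0,1,-0.008,10,95,0,1.5,-0.008,10,110,0,1.5,-0.008,10,110,0,1.5,-0.008]

```text
clock: 16.4
tool_pos: [0.4241, -0.1453, 0.0205]
orientation: [-1.259, 1.128, -1.13]
contact_force: [1.0, -2.6, 2.9]
width: 0.245
```

```bash
python3 - <<'E'
from h import *
from station import bot,optics
o=bot.get_obs(); print(o['tool_pos'],o['contact_force'],o['width'])
b=[.4401,-.2987,.1115]
print('tcp in bay',(o['tool_pos'][:2]-b[:2])@np.array([[np.cos(b[2]),-np.sin(b[2])],[np.sin(b[2]),np.cos(b[2])]]))
for n,(r0,r1,c0,c1) in (('top',(200,320,310,450)),):
    im=optics.grab_frame(n)['img'][:,:,::-1].copy()
    cv2.imwrite(f'pics/{n}7.png',cv2.resize(im[r0:r1,c0:c1],None,fx=4,fy=4,interpolation=cv2.INTER_CUBIC))
E
```

```text
[ 0.42407839 -0.14528803  0.02051595] [ 0.98806029 -2.60790374  2.88109156] 0.24518146988202558
tcp in bay [0.00114789 0.15424204]
```

View pics/top7.png

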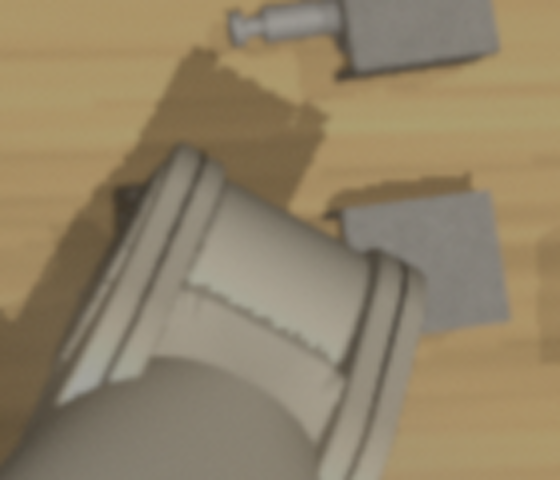

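drive_tool:
  motion: [10,10,0,0,0,10,20,0,0,0,10,30,0,0,0,10,40,0,0,0,10,40,0,0,0]

```text
clock: 17.08
tool_pos: [0.4282, -0.1839, 0.0205]
orientation: [-1.259, 1.127, -1.128]
contact_force: [0.3, 0.5, 5.0]
width: 0.247
```

drive_tool:
  motion: [10,10,0,0,0,10,20,0,0,0,10,30,0,0,0,10,40,0,0,0,10,50,0,0,0,10,50,0,0,0]

```text
clock: 17.82
tool_pos: [0.4337, -0.2336, 0.0205]
orientation: [-1.259, 1.127, -1.128]
contact_force: [-0.6, -0.2, 5.5]
width: 0.245
```

drive_tool:
  motion: [10,2,0,0,0,10,2,0,0,0,30,2,0,0,0,50,2,0,0,0,50,2,0,0,0,50,2,-40,0,0,50,2,-90,0,0,50,-48,-120,0,0,50,-100,-120,20,0,50,-150,-120,40,0]

```text
clock: 19.08
tool_pos: [0.457, -0.0787, 0.1409]
orientation: [-1.258, 1.127, -1.13]
contact_force: [0.5, -0.6, -0.2]
width: 0.59
```

drive_tool:
  motion: [50,-50,0,10,0,50,-100,0,20,0,50,-150,0,30,0,50,-200,0,40,0,50,-250,0,50,0,50,-300,0,50,0,50,-300,0,50,0]

```text
clock: 19.95
tool_pos: [0.4728, 0.2265, 0.1399]
orientation: [-1.261, 1.125, -1.124]
contact_force: [-0.0, 0.1, 0.3]
width: 0.582
```

```bash
python3 - <<'E'
from h import *
from station import bot,optics
o=bot.get_obs(); print(o['tool_pos'],o['contact_force'],o['width'])
for n,(r0,r1,c0,c1) in (('top',(170,310,330,500)),('side',(130,290,270,450))):
    im=optics.grab_frame(n)['img'][:,:,::-1].copy();cv2.imwrite(f'pics/{n}8f.png',im)
    cv2.imwrite(f'pics/{n}8.png',cv2.resize(im[r0:r1,c0:c1],None,fx=4,fy=4,interpolation=cv2.INTER_CUBIC))
E
```

```text
[0.47283891 0.22646381 0.13991426] [-0.04402343  0.14169871  0.27251977] 0.5819816090817996
```

View pics/top8.png

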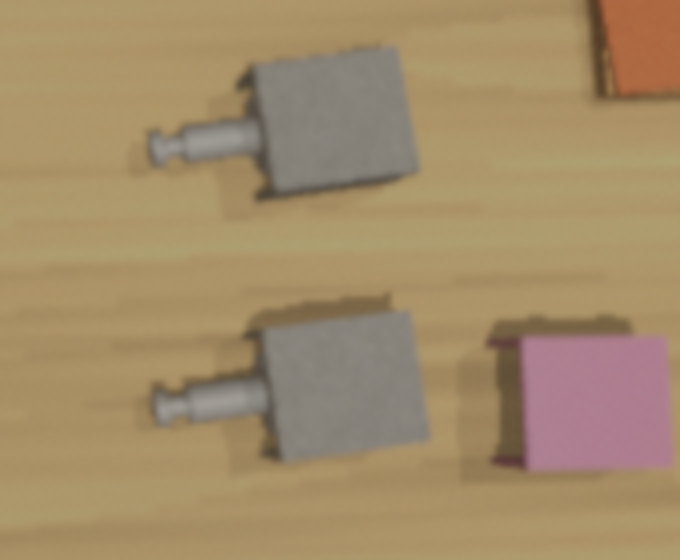

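View pics/side8.png

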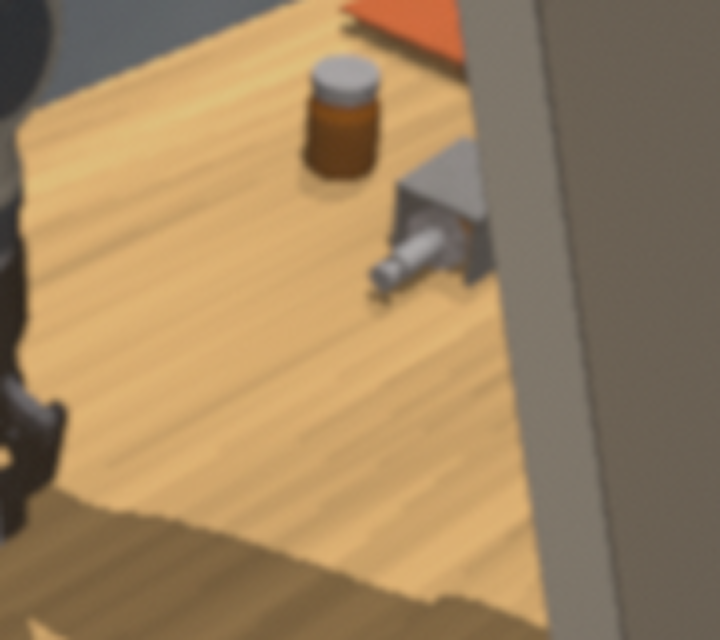

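View pics/top8f.png

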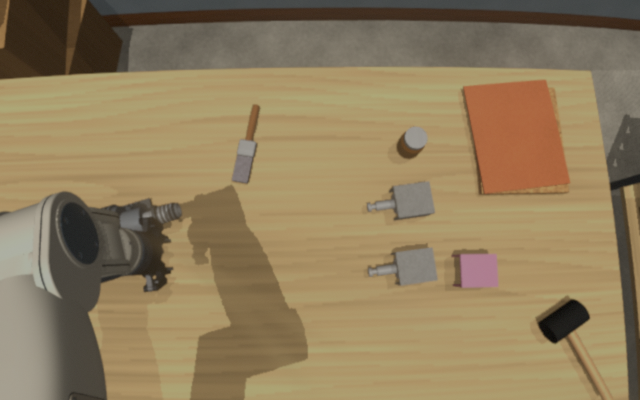

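```bash
python3 - <<'E'
from h import *
T=lambda u,v:(330+(u+.5)/4-.5,170+(v+.5)/4-.5)
b=[.4401,-.2987,.1115]
M=np.array([[np.cos(b[2]),-np.sin(b[2])],[np.sin(b[2]),np.cos(b[2])]])
for uv,z,n in(((157,407),.023,'tip'),((192,401),.023,'neck end(79)'),((228,398),.023,'mid shank'),((153,406),.033,'tip top')):
    print(n,((atz('top',T(*uv),z)[:2]-b[:2])@M).round(4))
E
```

```text
tip [0.0009 0.0985]
neck end(79) [0.0015 0.0779]
mid shank [0.0004 0.057 ]
tip top [0.0021 0.1021]
```

drive_tool:
  motion: [50,40,-30,0,0,50,80,-60,0,0,50,120,-80,0,0,50,120,-80,0,0,50,120,-80,0,0]

```text
clock: 20.68
tool_pos: [0.4865, 0.1035, 0.22]
orientation: [-1.259, 1.13, -1.129]
contact_force: [0.3, 0.2, 0.1]
width: 0.587
```

```bash
python3 - <<'E'
from h import *
from station import bot,optics,order
o=bot.get_obs(); print(o['tool_pos'],o['contact_force'])
a=optics.grab_frame('side')['img'][:,:,::-1].copy();b=optics.grab_frame('top')['img'][:,:,::-1].copy()
cv2.imwrite('pics/end.png',np.hstack([cv2.resize(a[180:330,120:290],None,fx=2.3,fy=2.3),cv2.resize(b[165:315,60:230],None,fx=2.3,fy=2.3)]))
E
```

```text
[0.48652147 0.1034832  0.21997129] [0.26541508 0.22169057 0.1159794 ]
```

View pics/end.png

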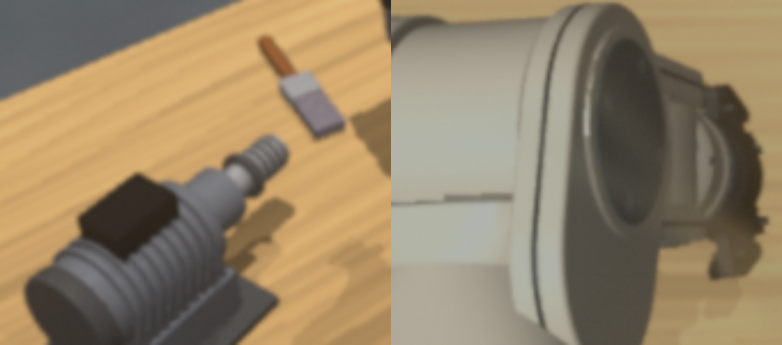

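The sleeve is home (flange in its original place, bare bore showing behind it) and the arm is clear of everything. I am handing in the job.

```bash
python3 - <<'E'
from station import order
print(order.close_job())
E
```

```text
the job is handed in; nothing more can be done
None
```

The drum is out of the chuck and stored in the empty bay, with its shank pointing out of the mouth. I handed the job in at about 21 s of the 61 s; no verdict is reported.

**What I did:** I gripped the sleeve and pulled it onto its back stop. The pictures showed the drum popped out, and the sleeve snapped home when I opened the fingers. I drew the drum out by its body, laid it on the bench about 0.2 m in front of the bay and let go. Then I took it by the shank and slid it in.

**Last checks:**
- **Drum position:** the last top picture puts the shank tip at y ≈ 0.098–0.102 m in the bay's frame. That puts the shoulder at about 0.035 m, within the 0.010–0.043 m allowed. Sideways it is about 1 mm off centre.
- **Sleeve:** its flange is back where it started, judged by eye in the side picture.
- **Other things:** the spare drum, jar, brush and pink box show no visible shift. I checked these by eye only.
- **Arm:** clear of everything, with about zero contact force.

**Disagreements:** the two cameras differed by 2–3 mm on where the chuck is, so I used a fit to both. The gripper read about 36–37 mm closed on the 39 mm sleeve, which I did not explain. In the last side picture of the bays the arm hid the empty bay, so the final drum position rests on the top camera alone.

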